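# Thread three label rolls on the spindle and hang them in the unwinder stand

## Robot

A 6-joint arm with a two-finger parallel gripper is mounted at the origin on a cart in front of the work surface, level with it; the furniture and walls round the work are solid. World frame = base frame: x ahead of the robot, y to its left, z up, the work surface at z = 0. Lengths are in mm, angles in degrees, forces in N, time in s.
With the tool pointing down it reaches from about 300 to 850 mm from the base axis. Payload 4.2 kg.
Tool frame: the origin (TCP) lies between the finger pads; the fingertips stand 11 mm ahead of it and the grasp point (between the pads) lies 8 mm behind it (env.tips_ahead is the distance from the TCP to the fingertips, in mm); z points along the fingers, y is the line along which they close (so a half turn about z gives the same grasp; the last joint's range is limited). The gripper opens to 91 mm and grips with 3 to 60 N. Pads are 32 mm wide; open, the fingers measure 118 mm over their backs; the gripper's body (76 mm by 178 mm) begins 60 mm behind the grasp point.
Start: joints at [-66.807, 18.312, 89.639, -0, 72.044, -1.146], TCP at [236.984, -523.909, 224.976] pointing down, gripper open.
Joint ranges: [-177.97, 177.97], [-48.28, 115.42], [12.27, 149.76], [-77.06, 257.06], [2.81, 150.46], [-146.56, 146.56]. Speed limits (degrees/s): [147.25, 147.25, 180, 180, 180, 180].

## Interface

Orientations are given as [roll, pitch, yaw] about the fixed x, y, z axes, in that order (R = Rz(yaw) Ry(pitch) Rx(roll)).
In Python, from workcell import env, cams gives the robot as it stands.
- The arm moves only by the tool step_arm, never from a script. Its arguments are lists of equal length, an entry for each row: "linear": the shift along the tool's x, y, z in units of 30 cm (1.0 is 30 cm), a list of three; "turn": the turn about the tool's z in units of 360 degrees (1.0 is 360 degrees). In form: {"linear": [[tx, ty, tz], ...], "turn": [turn, ...]}. A call has 1 to 20 rows; each row is the pose to reach, as a shift and turn from the pose commanded when the call began, along the tool's axes at that moment, turning the shorter way round; what a row does not reach only later rows make up. A row lasts 1/8 s, in which the tool goes at most 62.5 mm and 10.7 degrees, less where a joint would pass 70% of its speed; a pose out of reach is approached as far as the arm can. A call with a number of a shift or a turn outside -1 to 1 is refused whole. A call with a gripper value outside its range is refused whole. "fingers" is the closure, from -1 (fully open) to 1 (shut), so that 0 is half open, set as the call begins (left out, the last holds). The fingers move at their own pace and stop on an object; "force" is the grip in N (left out, the last holds). Time passes only in rows, so rows that repeat a pose let the fingers close. It gives the time, the measured TCP pose, the force, the opening and the grip force at its end, in the units of the state.
- env.state(): the state, without advancing time (a new reading comes with each control period).
- cams.grab_frame(name): name is "scene" or "top" or "wrist"; returns a dict with "color" (400x640x3 uint8, blue, green, red), "fx", "fy", "cx", "cy" (pixels), "extrinsics" (4x4, takes a point from camera to world coordinates); the wrist camera has in their place "tool_from_camera" (4x4, takes a point from camera to tool coordinates, whose origin is the TCP and whose axes are the flange's). Camera axes: x right, y down, z forward; pixel columns grow to the right and rows downward; lengths in mm; the calibration is good to about 2 mm. A picture is of the moment at which its call begins: read the wrist's pose just before it. There is no depth.
- env.job_done(): hands the job in; it is judged then, once.
The state is a dict: "time_s": time; "qpos": joint angles; "qvel": joint speeds; "effort": joint torques, N m; "ee_pos": TCP position; "ee_rot": TCP orientation; "force": force on the tool from outside, world axes, zero at the start; "torque": the same for the moment, N m; "gripper_width": finger opening in mm; "gripper_force": force on a finger pad.
Only numpy, scipy, OpenCV 4.12 (cv2) and the standard library are available. Lean on these libraries where they do the work, as an engineer would, in place of code of your own. Each camera call takes 0.05 s, during which the arm holds its last target. There are 200 camera calls.

## Task

Take the empty spindle out of the unwinder stand by its black handle, thread it through all three label rolls in the rack, and lift them out together on the spindle. Set the loaded spindle back down into the forks of both posts of the stand, with all three rolls hanging between the posts, and let go. Do not touch the rolls with the fingers, and leave the bottles, jar and vial standing where they are.

Things in the scene. Friction and masses are not known exactly. Their poses are not given: they have to be found in the camera images.
- spindle: aluminium rod, 14 mm diameter, along its y axis, with a flat black handle; 80 g. Origin on the rod's axis, midway between the posts when it lies in the stand. Bare rod from y = -90 mm to the tapered tip at y = +115 mm; stop flange (36 mm diameter) at y = -95 to -90 mm; handle from y = -165 to -95 mm. Starts empty in the stand, axes along the stand's, handle flats upright.
- spindle_handle (a point): centre of the spindle's black handle (spindle y = -130 mm, z = -4 mm; axes as the spindle). The handle is 70 mm long (y), 16 mm thick (x) and 34 mm tall (z). Held here the spindle is tip-heavy: it wants a firm grip (about 50 N) on the flats to stay level.
- roll_a: a plain white label roll on a brown cardboard core: 80 mm outer diameter, 30 mm wide (core 31 mm), open hole of 38 mm diameter, about 25 g. Origin at its centre, y is the axis of the hole (x and z spin with the roll). At the start it stands on edge in the -y bay of the rack. The three rolls are alike.
- roll_b: a plain white label roll on a brown cardboard core: 80 mm outer diameter, 30 mm wide (core 31 mm), open hole of 38 mm diameter, about 25 g. Origin at its centre, y is the axis of the hole (x and z spin with the roll). At the start it stands on edge in the middle bay of the rack. The three rolls are alike.
- roll_c: a plain white label roll on a brown cardboard core: 80 mm outer diameter, 30 mm wide (core 31 mm), open hole of 38 mm diameter, about 25 g. Origin at its centre, y is the axis of the hole (x and z spin with the roll). At the start it stands on edge in the +y bay of the rack. The three rolls are alike.
- rack: grey fixed rack, 112 (x) by 135 mm (y), origin at the centre of its underside, y along the rolls' common axis. Bays at y = -40, 0, +40 mm (a few mm of play) between dividers at y = -60, -20, 20, 60 mm, tops 32 mm high; rails carry the rolls with hole centres at x = 0, z = 56 mm. Open above, and at both ends over the dividers. Its -y end faces as the handle end in the stand, within 0.3 rad.
- stand: grey fixed stand, base 90 (x) by 166 (y) by 10 mm, origin at the centre of its underside. Posts 8 mm thick at y = -75 and +75 mm, each with an open-topped fork: slot 17 mm wide, floor at z = 75 mm (seated rod axis x = 0, z = 82 mm), flared above z = 91 mm to about 45 mm at the top, 111 mm high. Rolls hanging on the seated spindle are centred 70 mm high, clear of the base.
- pill_bottle: bystander: small all-white pill bottle left of the rack, nearest the worktop edge, 48 mm diameter, 88 mm tall, origin at the centre of its underside
- amber_jar: bystander: amber jar with white lid, 68 mm diameter, 92 mm tall, origin at the centre of its underside
- vial: bystander: amber vial, 36 mm diameter, 84 mm tall, origin at the centre of its underside
Not all that is in view belongs to the job. What is shaped like the roll_b but green is not meant.

How it is judged (in metres and radians):
On the way, in this order (a step that is already met when the one before it is completed fails the run):
1. the spindle passes through all three rolls (x of roll_a in the frame of spindle between -0.016 and 0.016 m and y of roll_a in the frame of spindle between -0.078 and 0.078 m and z of roll_a in the frame of spindle between -0.016 and 0.016 m and x of roll_b in the frame of spindle between -0.016 and 0.016 m and y of roll_b in the frame of spindle between -0.078 and 0.078 m and z of roll_b in the frame of spindle between -0.016 and 0.016 m and x of roll_c in the frame of spindle between -0.016 and 0.016 m and y of roll_c in the frame of spindle between -0.078 and 0.078 m and z of roll_c in the frame of spindle between -0.016 and 0.016 m), for 0.1 s.
2. all three rolls are lifted out of the rack together on the spindle (all of step 1 and height (world z) of each of roll_a, roll_b, roll_c above 0.08 m), for 0.2 s.
At the end, for the whole second after the job is handed in: The spindle lies in both forks of the stand (origin within 7 mm across and in height, 20 mm lengthways, axis within 0.08 rad); all three rolls hang on it between the posts (hole centre within 16 mm of its axis, 78 mm of its origin along it); all at rest (under 30 mm/s) (all of step 1 and x of spindle in the frame of stand between -0.007 and 0.007 m and y of spindle in the frame of stand between -0.02 and 0.02 m and z of spindle in the frame of stand between 0.075 and 0.089 m and angle between the y axis of spindle and the y axis of stand, either way round below 0.08 rad and linear speed of each of roll_a, roll_b, roll_c, spindle below 0.03 m/s); the robot touches nothing.
It fails at once if the fingers press on a label roll (contact force between the fingers and roll_a above 1 N or contact force between the fingers and roll_b above 1 N or contact force between the fingers and roll_c above 1 N).
It fails at once if the bottle, jar or vial is shifted by more than 30 mm or tipped (distance of any of pill_bottle, amber_jar, vial from where it was at the start of the episode above 0.03 m or angle between any of pill_bottle, amber_jar, vial's own z axis and vertical above 0.4 rad).
It also fails if it takes over 58 s, if anything falls off the work surface, if the arm or the gripper's body presses on something with over 40 N, if the wrist force passes 120 N, or if a joint passes its speed limit or range.

## Working session

There is one attempt and no reset: what is moved stays moved. The work goes in short steps, Python scripts to look and compute and a tool call to move; the robot and the scene stay as the last step left them, time stands still between calls to the robot, and variables do not carry over. Pictures are saved under pics/ and viewed, at most 10 in all, crops included, and the job is handed in when it is done.

Besides the shell and the picture viewer there is one more tool, called after "Emit:" by a JSON object that holds its "method" and its "body". step_arm: Moves the arm, as the interface text tells. Its arguments: {"type":"object","properties":{"linear":{"type":"array"},"turn":{"type":"array"},"fingers":{"type":"number"},"force":{"type":"number"}},"required":["linear","turn"]}

```bash
mkdir -p pics; ls; python3 - <<'E'
from workcell import env, cams
import cv2, numpy as np
for n in ("scene","top"):
    f=cams.grab_frame(n); cv2.imwrite(f"pics/{n}0.png",f["color"])
    print(n,f["fx"],f["fy"],f["cx"],f["cy"],np.round(f["extrinsics"],3).tolist())
s=env.state();print(s)
E
```

```text
pics
scene 492.20702277291565 492.20702277291565 315.85662750428935 188.31822260355617 [[-0.764, -0.492, 0.417, -2.587], [-0.645, 0.587, -0.489, 646.14], [-0.004, -0.643, -0.766, 1119.736], [0.0, 0.0, 0.0, 1.0]]
top 375.16211568577734 375.16211568577734 317.45013036027046 198.65534009092337 [[-0.003, -0.99, 0.138, 365.66], [-1.0, 0.004, 0.012, -22.218], [-0.012, -0.138, -0.99, 1281.034], [0.0, 0.0, 0.0, 1.0]]
{'time_s': 0.1, 'qpos': array([-6.68077106e+01,  1.83472210e+01,  8.96986177e+01,  8.68546543e-04,
        7.20458253e+01, -1.14538720e+00]), 'qvel': array([ 0.03164305, -0.06117478, -0.09455622, -0.09173549,  0.0919514 ,
       -0.06224311]), 'effort': array([ 2.74403565e-04, -4.13331521e+01, -2.32509989e+01,  7.28624873e-02,
        4.22004447e-02, -4.47728485e-05]), 'ee_pos': array([ 236.80198467, -523.49265799,  224.21735669]), 'ee_rot': array([-1.79908371e+02, -2.65797080e-03,  2.43374060e+01]), 'force': array([-0.25342115, -0.32164339, -0.07924126]), 'torque': array([ 0.00879883, -0.04336527,  0.00016196]), 'gripper_force': 0.0, 'gripper_width': 91.0814435564296}
```

View pics/top0.png

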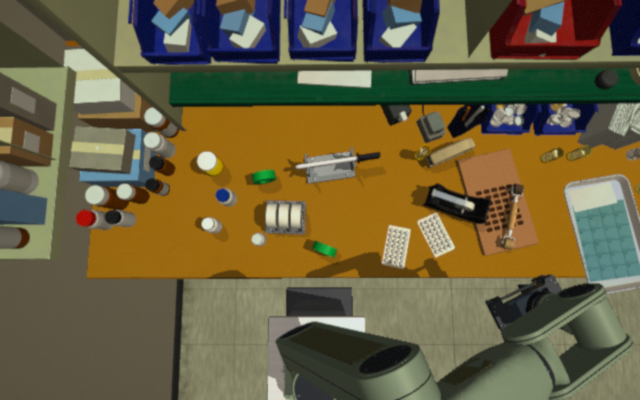

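View pics/scene0.png

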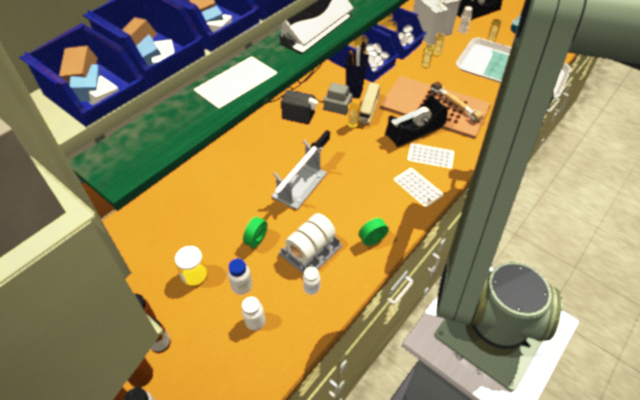

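The top view shows the stand around (330,165), with its black handle at about (370,156). The rack with three white rolls is at (285,217). The green decoys are at (263,177) and (325,248), the white vial-like bottles at (210,226) and (258,240), and the jar at (208,163). I'll enlarge both views.

```bash
python3 - <<'E'
import cv2
a=cv2.imread("pics/top0.png")[140:255,245:390]; cv2.imwrite("pics/t1.png",cv2.resize(a,None,fx=5,fy=5,interpolation=cv2.INTER_CUBIC))
a=cv2.imread("pics/scene0.png")[125:275,230:350]; cv2.imwrite("pics/s1.png",cv2.resize(a,None,fx=4,fy=4,interpolation=cv2.INTER_CUBIC))
E
```

```text
(no output)
```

View pics/t1.png

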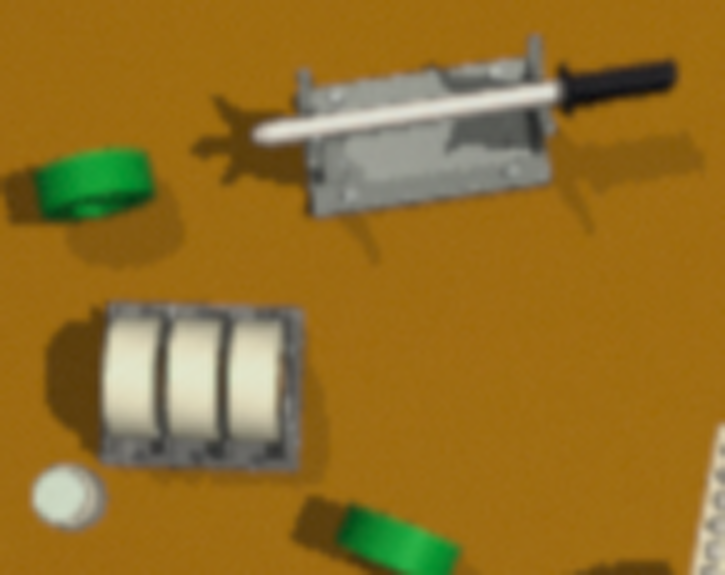

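View pics/s1.png

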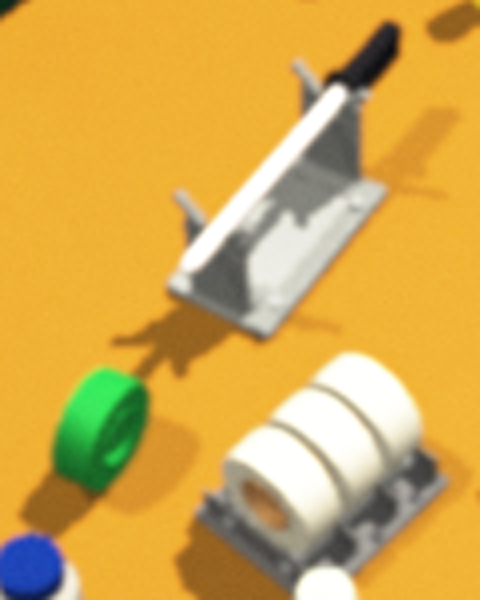

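The crops show the rod axis running from the tip at (262,132) to the flange at (560,94), with the handle ending at (675,74). The rolls' white tops are centred near (132,377), (194,378) and (256,379). The pill bottle is at (68,497).

```bash
cat > h.py <<'E'
from workcell import env, cams
import cv2, numpy as np
from scipy.spatial.transform import Rotation as R
def pose(s):
    T=np.eye(4);T[:3,:3]=R.from_euler('xyz',s["ee_rot"],degrees=True).as_matrix();T[:3,3]=s["ee_pos"];return T
def cast(f,E,px,z):
    px=np.atleast_2d(np.asarray(px,float)); z=np.broadcast_to(z,len(px))
    d=np.c_[(px[:,0]-f["cx"])/f["fx"],(px[:,1]-f["cy"])/f["fy"],np.ones(len(px))]@E[:3,:3].T
    return E[:3,3]+d*((z-E[2,3])/d[:,2])[:,None]
def wrist():
    s=env.state(); f=cams.grab_frame("wrist"); return f,pose(s)@f["tool_from_camera"],s
def goto(p,yaw,s=None):
    "shift & turn from present pose, in move units"
    s=s or env.state(); T=pose(s); d=T[:3,:3].T@(np.array(p)-s["ee_pos"])
    t=-((yaw-s["ee_rot"][2]+180)%360-180)
    print("now",np.round(s["ee_pos"],1),np.round(s["ee_rot"],2),"linear",np.round(d/300,4),"turn",round(t/360,4))
E
python3 - <<'E'
from h import *
f=cams.grab_frame("top");E=f["extrinsics"]
c=lambda *p:[(x/5+245-.4,y/5+140-.4) for x,y in p]
print("rod",cast(f,E,c((560,94),(262,132)),82).round(1))
print("handle",cast(f,E,c((567,92),(675,74)),95).round(1))
print("rolls top",cast(f,E,c((132,377),(194,378),(256,379)),94).round(1))
print("rack",cast(f,E,c((108,302),(302,308),(300,470),(100,465)),20).round(1))
w,E,s=wrist();print(w["fx"],w["cx"],w["cy"],np.round(w["tool_from_camera"],3).tolist())
goto((560,0,330),97)
E
```

```text
rod [[ 664.7 -136.5   82. ]
 [ 640.3   58.5   82. ]]
handle [[ 662.7 -139.8   95. ]
 [ 674.3 -209.9   95. ]]
rolls top [[478.8 139.7  94. ]
 [478.  100.2  94. ]
 [477.2  60.8  94. ]]
rack [[537.1 166.9  20. ]
 [532.4  35.   20. ]
 [422.8  36.1  20. ]
 [426.6 170.5  20. ]]
319.5238199200647 328.31454587371235 200.1866120794209 [[-0.001, -0.956, -0.294, 84.261], [1.0, -0.001, -0.0, -0.87], [-0.0, -0.294, 0.956, -160.054], [0.0, 0.0, 0.0, 1.0]]
now [ 236.9 -523.6  224.4] [-179.94    0.     24.34] linear [ 1.7008 -1.1467 -0.3506] turn -0.2018
```

Emit:
{"method": "step_arm", "body": {"linear": [[0.05, -0.03, -0.2], [0.2, -0.14, -0.35], [0.4, -0.27, -0.35], [0.6, -0.4, -0.35], [0.8, -0.54, -0.35], [0.95, -0.65, -0.35], [0.95, -0.65, -0.35], [0.95, -0.65, -0.35]], "turn": [-0.02, -0.05, -0.08, -0.11, -0.14, -0.17, -0.2, -0.2], "fingers": -1}}

```text
time_s: 1.2
ee_pos: [416.9, -227.3, 329.9]
ee_rot: [-180.0, 0.0, 96.5]
force: [0.1, 0.2, -0.1]
gripper_width: 91.0
gripper_force: 0.0
```

```bash
python3 -c "
from h import *
goto((565,40,330),97)"
```

```text
now [ 416.9 -227.3  329.9] [-179.99    0.     96.5 ] linear [ 8.294e-01  5.915e-01 -4.000e-04] turn -0.0014
```

Emit:
{"method": "step_arm", "body": {"linear": [[0.15, 0.1, 0], [0.3, 0.2, 0], [0.5, 0.35, 0], [0.7, 0.5, 0], [0.83, 0.59, 0], [0.83, 0.59, 0], [0.83, 0.59, 0]], "turn": [0, 0, 0, 0, 0, 0, 0]}}

```text
time_s: 2.08
ee_pos: [564.7, 37.2, 329.4]
ee_rot: [-179.9, 0.1, 96.3]
force: [-0.4, -0.7, -0.3]
gripper_width: 91.3
gripper_force: 0.0
```

```bash
python3 - <<'E'
from h import *
w,E,s=wrist(); cv2.imwrite("pics/w1.png",w["color"]); np.savez("w1.npz",E=E)
print(s["ee_pos"],s["ee_rot"],E[:3,3]); cv2.imwrite("pics/w1b.png",cv2.resize(w["color"],(800,500),interpolation=cv2.INTER_CUBIC))
E
```

```text
[564.66700227  37.15600956 329.41340528] [-1.79917864e+02  6.66076807e-02  9.62585326e+01] [556.08992634 121.48343734 489.37089574]
```

View pics/w1b.png

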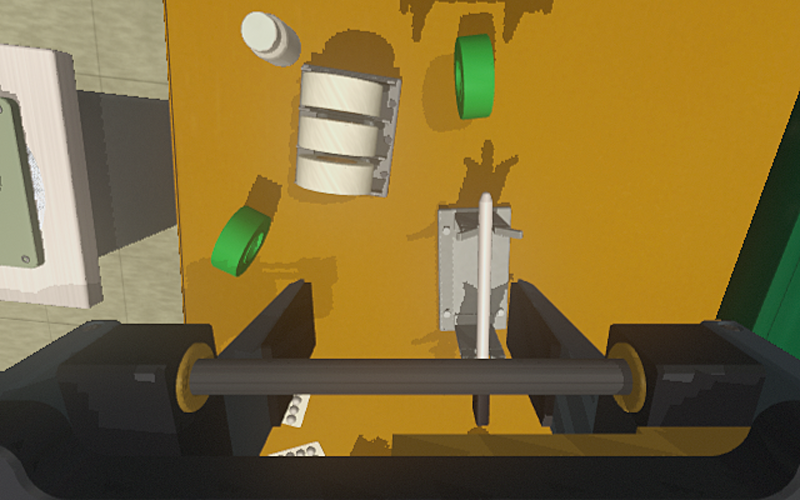

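The wrist picture (scaled 1.25×) shows the rod tip at (486,196) and the rod down to (483,356). The stand base's left edge runs (440,206)–(440,330). The rack's right edge runs (401,78)–(388,196), and the rolls span columns 298–383.

```bash
python3 - <<'E'
from h import *
im=cv2.imread("pics/w1.png"); E=np.load("w1.npz")["E"]; f=dict(fx=319.524,fy=319.524,cx=328.31,cy=200.19)
k=lambda *p:[(x*.8-.1,y*.8-.1) for x,y in p]
a=cast(f,E,k((486,196),(483,356)),82);print("rod",a.round(1),"yaw",np.degrees(np.arctan2(*(a[0]-a[1])[1::-1])))
b=cast(f,E,k((440,206),(440,330),(510,206)),10);print("base",b.round(1),"yaw",np.degrees(np.arctan2(*(b[0]-b[1])[1::-1])))
for z in(0,32):
  c=cast(f,E,k((401,78),(388,196),(305,65)),z);print("rack",c.round(1),"yaw",np.degrees(np.arctan2(*(c[0]-c[1])[1::-1])))
# white rolls
sub=im[45:165,225:320].astype(int); m=((sub.min(2)>120)&(sub.max(2)-sub.min(2)<70)).astype(np.uint8)
m=cv2.morphologyEx(m,cv2.MORPH_OPEN,np.ones((3,3)))
n,l,st,ce=cv2.connectedComponentsWithStats(m)
cam=E[:3,3]
for i in range(1,n):
  if st[i,4]<300: continue
  cnt=cv2.findContours((l==i).astype(np.uint8),0,1)[0][0][:,0]
  print(st[i],ce[i]+[225,45]); bx=cv2.boxPoints(cv2.minAreaRect(cnt))+[225,45]; print(bx.round(1).tolist())
  xs=cnt[:,0]; L=cnt[xs==xs.min()].mean(0)+[224.5,45]; Rr=cnt[xs==xs.max()].mean(0)+[225.5,45]
  P=cast(f,E,[L,Rr],56); th=np.arctan2(P[:,0]-cam[0],cam[2]-56); print("xcen",cam[0]+np.tan(th.mean())*(cam[2]-56),"y",P[:,1], "top y",cast(f,E,[ce[i]+[225,45]],90).round(1))
E
```

```text
rod [[ 639.6   62.8   82. ]
 [ 666.7 -122.1   82. ]] yaw 98.33681097896849
base [[ 600.8   34.3   10. ]
 [ 622.6 -132.2   10. ]
 [ 685.3   43.5   10. ]] yaw 97.462127191702
rack [[538.8 173.    0. ]
 [536.5  37.9   0. ]
 [430.4 174.8   0. ]] yaw 89.01583288235675
rack [[540.  169.7  32. ]
 [537.8  43.3  32. ]
 [438.6 171.3  32. ]] yaw 89.01583288235673
[  15   13   65   35 1732] [271.77944573  74.26732102]
[[238.0, 83.6], [242.1, 55.2], [305.6, 64.5], [301.4, 92.8]]
xcen 481.5247127339788 y [133.48096218 154.83863889] top y [[486.6 144.6  90. ]]
[  13   48   63   32 1609] [268.17650715 109.43380982]
[[237.8, 122.0], [239.2, 92.7], [300.6, 95.6], [299.2, 124.9]]
xcen 480.05852051386086 y [ 84.76855219 113.29197765] top y [[484.5 104.6  90. ]]
[  12   81   60   30 1435] [266.08501742 141.46829268]
[[234.4, 150.5], [237.8, 125.3], [297.3, 133.2], [294.0, 158.4]]
xcen 478.7667305602417 y [61.10589699 70.48698145] top y [[484.   66.2  90. ]]
```

```bash
python3 -c "
from h import *
goto((671.5,-178.5,170),97.6)"
```

```text
now [564.3  36.6 329.8] [-1.7995e+02  7.0000e-02  9.6210e+01] linear [-0.7507  0.278   0.5332] turn -0.0039
```

Emit:
{"method": "step_arm", "body": {"linear": [[-0.15, 0.05, 0.05], [-0.35, 0.12, 0.1], [-0.55, 0.2, 0.25], [-0.7, 0.26, 0.4], [-0.75, 0.278, 0.533], [-0.75, 0.278, 0.533], [-0.75, 0.278, 0.533], [-0.75, 0.278, 0.533]], "turn": [0, 0, -0.002, -0.004, -0.004, -0.004, -0.004, -0.004]}}

```text
time_s: 3.12
ee_pos: [673.0, -176.1, 173.2]
ee_rot: [179.8, 0.1, 97.8]
force: [0.0, -0.0, 0.9]
gripper_width: 90.9
gripper_force: 0.0
```

```bash
python3 - <<'E'
from h import *
goto((671.5,-178.5,70),97.6)
w,E,s=wrist(); cv2.imwrite("pics/w2.png",w["color"]); np.savez("w2.npz",E=E)
cv2.imwrite("pics/w2b.png",cv2.resize(w["color"],(800,500),interpolation=cv2.INTER_CUBIC))
E
```

```text
now [ 673.  -176.1  173.2] [1.7975e+02 1.0000e-01 9.7780e+01] linear [-0.0066 -0.0075  0.344 ] turn 0.0005
```

View pics/w2b.png

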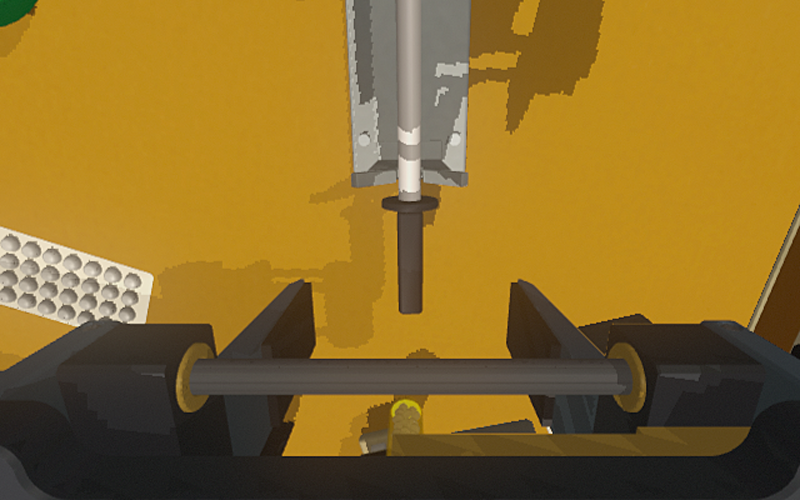

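This view shows the handle from the flange at (410,204) to its end at (410.5,313), with the rod going straight up to (409,0). The approach is well aligned.

```bash
python3 - <<'E'
from h import *
E=np.load("w2.npz")["E"]; f=dict(fx=319.524,fy=319.524,cx=328.31,cy=200.19)
k=lambda *p:[(x*.8-.1,y*.8-.1) for x,y in p]
a=cast(f,E,k((409,2),(409.5,190),(410,204),(410,213),(410.5,311)),[82,82,82,95,95]);print(a.round(1))
d=a[1]-a[0];print(np.degrees(np.arctan2(-d[1],-d[0])))
d=a[4]-a[0];print(np.degrees(np.arctan2(-d[1],-d[0])))
b=cast(f,E,k((349,60),(355,170),(467,60),(466,170)),10);print(b.round(1))
E
```

```text
[[ 652.6  -26.8   82. ]
 [ 666.8 -129.6   82. ]
 [ 668.3 -138.4   82. ]
 [ 668.7 -141.4   95. ]
 [ 677.8 -206.1   95. ]]
97.85060708077256
97.98588020967993
[[ 611.3  -51.3   10. ]
 [ 623.2 -130.4   10. ]
 [ 697.6  -39.5   10. ]
 [ 710.9 -118.5   10. ]]
```

Emit:
{"method": "step_arm", "body": {"linear": [[0.003, 0, 0.1], [0.003, 0, 0.2], [0.003, 0, 0.28], [0.003, 0, 0.333], [0.003, 0, 0.333], [0.003, 0, 0.333]], "turn": [0, 0, 0, 0, 0, 0]}}

```text
time_s: 3.92
ee_pos: [673.2, -175.4, 71.7]
ee_rot: [179.9, 0.1, 97.8]
force: [-0.6, 0.1, 0.5]
gripper_width: 91.4
gripper_force: 0.0
```

Emit:
{"method": "step_arm", "body": {"linear": [[0, 0, 0], [0, 0, 0], [0, 0, 0], [0, 0, 0], [0, 0, 0], [0, 0, 0]], "turn": [0, 0, 0, 0, 0, 0], "fingers": 1, "force": 4}}

```text
time_s: 4.68
ee_pos: [672.4, -175.3, 70.1]
ee_rot: [180.0, 0.0, 97.8]
force: [0.0, -1.3, -0.7]
gripper_width: 33.9
gripper_force: 0.0
```

Emit:
{"method": "step_arm", "body": {"linear": [[0, 0, 0], [0, 0, 0], [0, 0, 0], [0, 0, 0]], "turn": [0, 0, 0, 0]}}

```text
time_s: 5.18
ee_pos: [672.3, -175.3, 70.2]
ee_rot: [180.0, 0.0, 97.8]
force: [-0.5, 0.5, 0.1]
gripper_width: 15.9
gripper_force: 4.0
```

Emit:
{"method": "step_arm", "body": {"linear": [[0, 0, 0], [0, 0, 0], [0, 0, 0], [0, 0, 0]], "turn": [0, 0, 0, 0], "force": 58}}

```text
time_s: 5.68
ee_pos: [672.3, -175.3, 70.1]
ee_rot: [-180.0, 0.0, 97.8]
force: [0.3, -0.2, -0.5]
gripper_width: 15.6
gripper_force: 58.0
```

Emit:
{"method": "step_arm", "body": {"linear": [[0, 0, -0.02], [0, 0, -0.06], [0, 0, -0.12], [0, 0, -0.18], [0, 0, -0.24], [0, 0, -0.28], [0, 0, -0.3], [0, 0, -0.3]], "turn": [0, 0, 0, 0, 0, 0, 0, 0]}}

```text
time_s: 6.68
ee_pos: [672.4, -175.3, 160.4]
ee_rot: [180.0, 0.0, 97.8]
force: [-0.4, 0.6, -1.0]
gripper_width: 15.6
gripper_force: 58.0
```

```bash
python3 - <<'E'
from h import *
import math
y=math.radians(88.5); d=np.array([math.cos(y),math.sin(y)])
o=np.array([480,103]); print("final handle",o-130*d,"pre",o-(130+210)*d)
h=o-340*d
goto((h[0],h[1],160),88.5)
w,E,s=wrist(); cv2.imwrite("pics/w3b.png",cv2.resize(w["color"],(800,500),interpolation=cv2.INTER_CUBIC)); np.savez("w3.npz",E=E)
E
```

```text
final handle [476.59699672 -26.95545225] pre [ 471.09983758 -236.88349049]
now [ 672.4 -175.3  160.4] [1.7999e+02 1.0000e-02 9.7780e+01] linear [-0.1126 -0.6925  0.001 ] turn 0.0258
```

View pics/w3b.png

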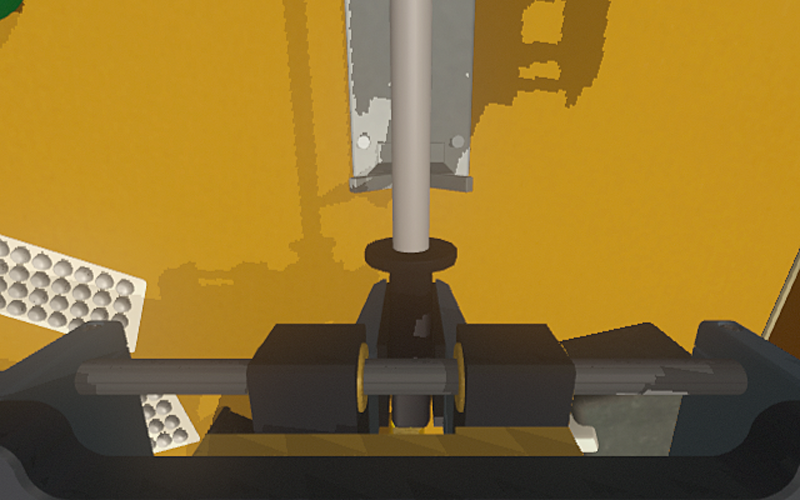

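The spindle is firmly held and lifted; the flange shows at (411,253) and the rod runs straight. Next is the pre-insertion pose.

Emit:
{"method": "step_arm", "body": {"linear": [[-0.005, -0.03, 0], [-0.015, -0.1, 0], [-0.03, -0.19, 0], [-0.05, -0.29, 0], [-0.065, -0.39, 0], [-0.08, -0.49, 0], [-0.095, -0.58, 0], [-0.105, -0.65, 0], [-0.112, -0.69, 0], [-0.112, -0.692, 0], [-0.112, -0.692, 0.03], [-0.112, -0.692, 0.1], [-0.112, -0.692, 0.18], [-0.112, -0.692, 0.26], [-0.112, -0.692, 0.33], [-0.112, -0.692, 0.37], [-0.112, -0.692, 0.387], [-0.112, -0.692, 0.387], [-0.112, -0.692, 0.387]], "turn": [0, 0.002, 0.005, 0.008, 0.011, 0.014, 0.018, 0.022, 0.025, 0.026, 0.026, 0.026, 0.026, 0.026, 0.026, 0.026, 0.026, 0.026, 0.026]}}

```text
time_s: 9.1
ee_pos: [471.8, -236.9, 44.7]
ee_rot: [179.9, 0.0, 88.4]
force: [-0.7, 0.1, -1.1]
gripper_width: 15.9
gripper_force: 58.0
```

```bash
python3 - <<'E'
from h import *
goto((471.1,-236.9,44),88.5)
w,E,s=wrist(); cv2.imwrite("pics/w4.png",w["color"]); np.savez("w4.npz",E=E)
f=cams.grab_frame("scene");cv2.imwrite("pics/s4.png",f["color"])
a=cv2.resize(w["color"],None,fx=.8,fy=.8)[:,:]
b=cv2.resize(f["color"][90:290,240:480],None,fx=2.5,fy=2.5,interpolation=cv2.INTER_CUBIC)
cv2.imwrite("pics/c4.png",np.vstack([w["color"][:300,100:540],cv2.resize(f["color"][130:280,270:450],(360,300))[:, :].copy() if 0 else np.pad(cv2.resize(f["color"][130:280,270:450],(360,300),interpolation=cv2.INTER_CUBIC),((0,0),(0,80),(0,0)))]))
E
```

```text
now [ 471.8 -236.9   44.7] [1.7992e+02 4.0000e-02 8.8420e+01] linear [ 0.     -0.0022  0.0024] turn -0.0002
```

View pics/c4.png

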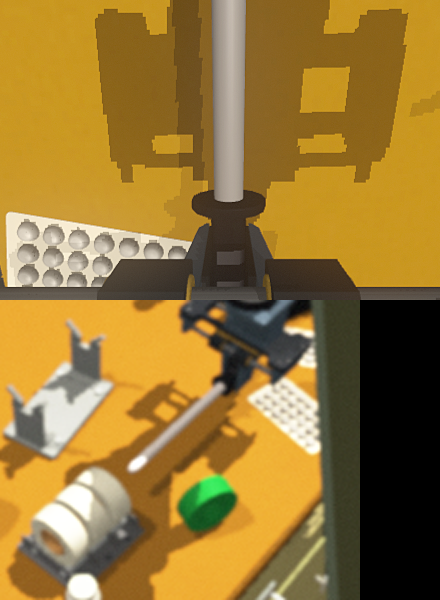

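The scene crop shows the rod level, with its tip at full-image (337.5,213.5), pointing at the rolls. The far hole of roll c is at (296,251.5). I'll check both against their expected positions.

```bash
python3 - <<'E'
from h import *
f=cams.grab_frame("scene");E=f["extrinsics"];I=np.linalg.inv(E)
def pr(p):
    q=I[:3,:3]@np.array(p)+I[:3,3]; return (q[:2]/q[2]*f["fx"]+[f["cx"],f["cy"]]).round(1)
d=np.array([np.cos(np.radians(88.42)),np.sin(np.radians(88.42)),0]);h=np.array([471.8,-236.9,56.7])
print("tip exp",pr(h+245*d),"flange",pr(h+40*d),"hole exp",pr((481,158,56)),"mm dirs",pr((491,158,56)),pr((481,158,66)))
im=f["color"].astype(int); 
m=(im.min(2)>150)&(im.max(2)-im.min(2)<60); ys,xs=np.where(m[185:225,325:375]); print("white tip region lowest:",xs[ys==ys.max()]+325,ys.max()+185)
for x in range(340,378,6):
    r=np.where(m[150:225,x])[0]+150
    # expected axis row at that column
    t=np.linspace(40,245,400); P=np.array([pr(h+k*d) for k in t]); j=np.argmin(abs(P[:,0]-x)); print(x,r.min() if len(r) else None,r.max() if len(r) else None,"axis",P[j,1],"t",t[j].round())
hsv=cv2.cvtColor(f["color"],cv2.COLOR_BGR2HSV)[238:268,282:312]; 
g=f["color"][238:268,282:312,0]; mm=(g<130)&(g>20)
ys,xs=np.where(mm); print("hole region",xs.mean()+282,ys.mean()+238,np.ptp(xs),np.ptp(ys),len(xs))
t=cams.grab_frame("top"); cv2.imwrite("pics/t4.png",t["color"])
c=cv2.resize(t["color"][180:260,255:375],None,fx=6,fy=6,interpolation=cv2.INTER_CUBIC);cv2.imwrite("pics/t4c.png",c)
E=t["extrinsics"]; tm=t["color"].astype(int); m=(tm.min(2)>120)&(tm.max(2)-tm.min(2)<60)
for x in list(range(262,305,6))+list(range(310,336,4)):
    r=np.where(m[195:245,x])[0]+195
    if len(r): print(x,r.min(),r.max(),len(r),cast(t,E,[(x,r.min()),(x,r.max())],56)[:,:2].round(0).tolist())
E
```

```text
tip exp [333.7 215.2] flange [379.6 172.8] hole exp [296.1 250.9] mm dirs [293.2 248.8] [295.9 248.8]
white tip region lowest: [325 326 327 328 329] 224
340 207 213 axis 209.4 t 219.0
346 202 205 axis 203.9 t 193.0
352 197 200 axis 198.3 t 167.0
358 191 194 axis 192.7 t 140.0
364 186 189 axis 187.2 t 113.0
370 180 183 axis 181.7 t 86.0
376 174 177 axis 176.2 t 57.0
hole region 293.282722513089 255.96684118673647 29 29 573
262 235 243 9 [[417.0, 173.0], [391.0, 173.0]]
268 204 225 22 [[519.0, 155.0], [450.0, 154.0]]
274 204 225 22 [[519.0, 136.0], [450.0, 135.0]]
280 204 221 18 [[519.0, 116.0], [463.0, 115.0]]
286 204 217 14 [[519.0, 96.0], [476.0, 96.0]]
292 205 213 9 [[515.0, 76.0], [489.0, 76.0]]
314 216 216 1 [[479.0, 4.0], [479.0, 4.0]]
318 215 218 4 [[482.0, -9.0], [472.0, -9.0]]
322 216 217 2 [[478.0, -22.0], [475.0, -22.0]]
326 216 216 1 [[478.0, -36.0], [478.0, -36.0]]
334 216 216 1 [[478.0, -62.0], [478.0, -62.0]]
```

Rod is level and lined up with the hole, so I'll insert it in two stages.

Emit:
{"method": "step_arm", "body": {"linear": [[0.02, 0, 0], [0.06, 0, 0], [0.11, 0, 0], [0.16, 0, 0], [0.21, 0, 0], [0.26, 0, 0], [0.31, 0, 0], [0.34, 0, 0], [0.35, 0, 0], [0.35, 0, 0]], "turn": [0, 0, 0, 0, 0, 0, 0, 0, 0, 0]}}

```text
time_s: 10.55
ee_pos: [474.2, -131.8, 44.1]
ee_rot: [180.0, 0.0, 88.4]
force: [0.6, 0.2, -1.2]
gripper_width: 15.9
gripper_force: 58.0
```

Emit:
{"method": "step_arm", "body": {"linear": [[0.02, 0, 0], [0.06, 0, 0], [0.11, 0, 0], [0.16, 0, 0], [0.21, 0, 0], [0.26, 0, 0], [0.31, 0, 0], [0.34, 0, 0], [0.35, 0, 0], [0.35, 0, 0]], "turn": [0, 0, 0, 0, 0, 0, 0, 0, 0, 0]}}

```text
time_s: 11.8
ee_pos: [477.0, -26.8, 44.0]
ee_rot: [180.0, 0.0, 88.4]
force: [0.2, -1.2, -1.5]
gripper_width: 16.0
gripper_force: 58.0
```

```bash
python3 - <<'E'
from h import *
goto((476.6,-27,44),88.5)
w,E,s=wrist(); f=cams.grab_frame("scene")
cv2.imwrite("pics/c5.png",np.hstack([cv2.resize(w["color"][:300,100:540],(440,300)),cv2.resize(f["color"][180:300,250:390],(350,300),interpolation=cv2.INTER_CUBIC)]))
E
```

```text
now [477.  -26.8  44. ] [1.7999e+02 1.0000e-02 8.8430e+01] linear [-0.0009 -0.0015  0.0001] turn -0.0002
```

View pics/c5.png

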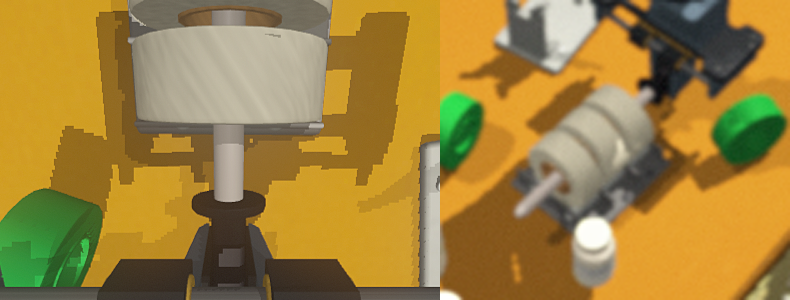

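The rod passes through all three rolls; its tip shows beyond roll c at crop (525,210). Lifting slowly.

Emit:
{"method": "step_arm", "body": {"linear": [[0, 0, -0.01], [0, 0, -0.025], [0, 0, -0.04], [0, 0, -0.05], [0, 0, -0.06], [0, 0, -0.075], [0, 0, -0.1], [0, 0, -0.14], [0, 0, -0.19], [0, 0, -0.25], [0, 0, -0.31], [0, 0, -0.37], [0, 0, -0.42], [0, 0, -0.46], [0, 0, -0.48], [0, 0, -0.487], [0, 0, -0.487], [0, 0, -0.487]], "turn": [0, 0, 0, 0, 0, 0, 0, 0, 0, 0, 0, 0, 0, 0, 0, 0, 0, 0], "force": 60}}

```text
time_s: 14.15
ee_pos: [476.7, -26.7, 189.6]
ee_rot: [-179.9, 0.0, 88.4]
force: [0.1, 0.7, -2.3]
gripper_width: 15.6
gripper_force: 60.0
```

```bash
python3 - <<'E'
from h import *
goto((672.3,-175.3,190),97.8)
w,E,s=wrist(); f=cams.grab_frame("scene")
cv2.imwrite("pics/c6.png",np.hstack([cv2.resize(w["color"][:300,100:540],(440,300)),cv2.resize(f["color"][140:260,250:390],(350,300),interpolation=cv2.INTER_CUBIC)]))
E
```

```text
now [476.7 -26.7 189.6] [-179.94    0.     88.42] linear [-0.4771  0.6655 -0.002 ] turn -0.0261
```

View pics/c6.png

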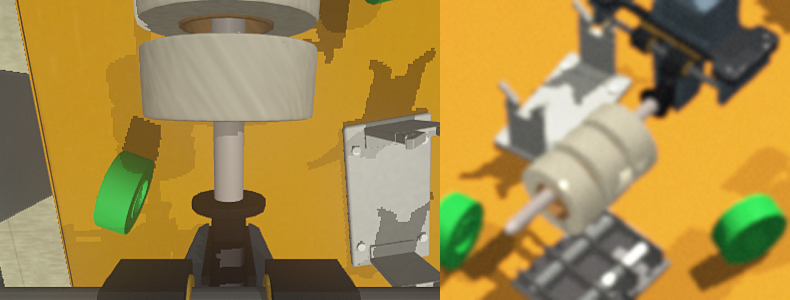

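All three rolls hang on the level rod, clear of the rack. Moving over the stand.

Emit:
{"method": "step_arm", "body": {"linear": [[-0.003, 0.005, 0], [-0.014, 0.02, 0], [-0.036, 0.05, 0], [-0.065, 0.09, 0], [-0.1, 0.14, 0], [-0.136, 0.19, 0], [-0.18, 0.25, 0], [-0.222, 0.31, 0], [-0.265, 0.37, 0], [-0.308, 0.43, 0], [-0.35, 0.49, 0], [-0.387, 0.54, 0], [-0.42, 0.586, 0], [-0.445, 0.62, 0], [-0.463, 0.645, 0], [-0.473, 0.66, 0], [-0.477, 0.6655, -0.002], [-0.477, 0.6655, -0.002], [-0.477, 0.6655, -0.002]], "turn": [0, -0.001, -0.002, -0.004, -0.006, -0.008, -0.01, -0.012, -0.014, -0.016, -0.018, -0.02, -0.022, -0.024, -0.025, -0.026, -0.026, -0.026, -0.026]}}

```text
time_s: 16.62
ee_pos: [672.4, -175.0, 191.0]
ee_rot: [-180.0, 0.0, 97.8]
force: [-1.2, 0.6, -1.8]
gripper_width: 15.8
gripper_force: 60.0
```

```bash
python3 - <<'E'
from h import *
goto((672.3,-175.3,70.1),97.8)
w,E,s=wrist(); f=cams.grab_frame("scene")
cv2.imwrite("pics/c7.png",np.hstack([cv2.resize(w["color"][:300,100:540],(440,300)),cv2.resize(f["color"][110:230,250:390],(350,300),interpolation=cv2.INTER_CUBIC)]))
E
```

```text
now [ 672.4 -175.   191. ] [-180.      0.     97.79] linear [-8.000e-04 -3.000e-04  4.029e-01] turn -0.0
```

View pics/c7.png

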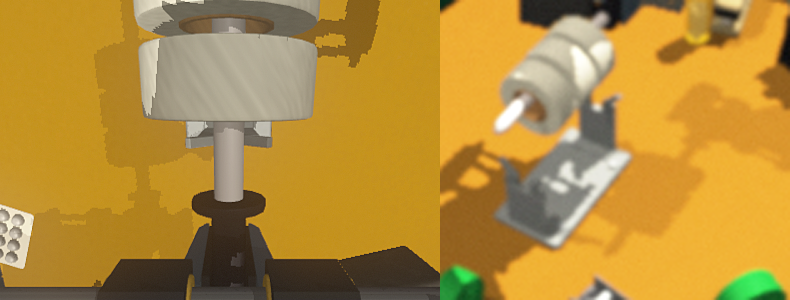

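Everything is level and the rolls sit between the fork positions; about 35 mm of bare rod shows between the flange and roll a. Lowering.

Emit:
{"method": "step_arm", "body": {"linear": [[0, 0, 0.01], [0, 0, 0.03], [0, 0, 0.06], [0, 0, 0.1], [0, 0, 0.14], [0, 0, 0.18], [0, 0, 0.22], [0, 0, 0.26], [0, 0, 0.29], [0, 0, 0.31], [0, 0, 0.32], [0, 0, 0.32]], "turn": [0, 0, 0, 0, 0, 0, 0, 0, 0, 0, 0, 0]}}

```text
time_s: 18.23
ee_pos: [672.7, -175.3, 94.8]
ee_rot: [180.0, 0.0, 97.8]
force: [0.3, -0.5, -2.0]
gripper_width: 15.5
gripper_force: 60.0
```

Emit:
{"method": "step_arm", "body": {"linear": [[0, 0, 0.01], [0, 0, 0.025], [0, 0, 0.04], [0, 0, 0.055], [0, 0, 0.065], [0, 0, 0.075], [0, 0, 0.08], [0, 0, 0.082], [0, 0, 0.082], [0, 0, 0.082]], "turn": [0, 0, 0, 0, 0, 0, 0, 0, 0, 0]}}

```text
time_s: 19.48
ee_pos: [672.7, -175.3, 70.3]
ee_rot: [180.0, 0.0, 97.8]
force: [-0.5, 0.2, -1.9]
gripper_width: 16.1
gripper_force: 60.0
```

```bash
python3 - <<'E'
from h import *
goto((672.3,-175.3,70.1),97.8); print(env.state()["force"],env.state()["torque"])
w,E,s=wrist(); f=cams.grab_frame("scene")
cv2.imwrite("pics/c8.png",np.hstack([cv2.resize(w["color"][:300,100:540],(440,300)),cv2.resize(f["color"][110:230,250:390],(350,300),interpolation=cv2.INTER_CUBIC)]))
E
```

```text
now [ 672.7 -175.3   70.3] [1.7998e+02 1.0000e-02 9.7780e+01] linear [ 0.0003 -0.0013  0.0007] turn -0.0001
[-0.47798987  0.23513418 -1.86894887] [-0.17584139 -0.14532172 -0.00538747]
```

View pics/c8.png

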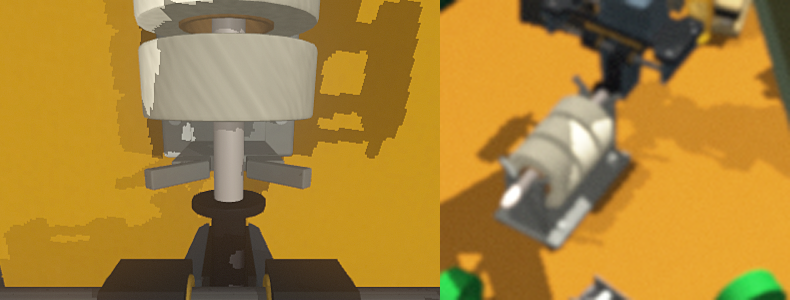

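I've now viewed 12 pictures, 2 over the limit of 10, so I'll view no more and go by numbers from here. This last one shows the rod in both forks with the rolls between the posts. The force reading says the weight is still on the gripper, so I'll lower a touch.

Emit:
{"method": "step_arm", "body": {"linear": [[0, 0, 0.002], [0, 0, 0.004], [0, 0, 0.004], [0, 0, 0.004]], "turn": [0, 0, 0, 0]}}

```text
time_s: 20.08
ee_pos: [672.8, -175.4, 69.9]
ee_rot: [180.0, 0.0, 97.8]
force: [-1.6, -0.9, 5.6]
gripper_width: 16.0
gripper_force: 60.0
```

Seated. Reducing the grip, then opening.

Emit:
{"method": "step_arm", "body": {"linear": [[0, 0, 0], [0, 0, 0], [0, 0, 0]], "turn": [0, 0, 0], "force": 5}}

```text
time_s: 20.45
ee_pos: [672.9, -175.5, 69.0]
ee_rot: [180.0, 0.0, 97.8]
force: [-0.9, 0.2, 3.3]
gripper_width: 16.0
gripper_force: 5.0
```

Emit:
{"method": "step_arm", "body": {"linear": [[0, 0, 0], [0, 0, 0], [0, 0, 0], [0, 0, 0], [0, 0, 0], [0, 0, 0], [0, 0, 0]], "turn": [0, 0, 0, 0, 0, 0, 0], "fingers": -0.2}}

```text
time_s: 21.32
ee_pos: [672.6, -175.3, 69.0]
ee_rot: [180.0, 0.0, 97.8]
force: [-1.1, -0.7, 0.5]
gripper_width: 55.1
gripper_force: 0.0
```

Emit:
{"method": "step_arm", "body": {"linear": [[0, 0, -0.02], [0, 0, -0.06], [0, 0, -0.12], [0, 0, -0.2], [0, 0, -0.3], [0, 0, -0.4], [0, 0, -0.45], [0, 0, -0.45], [0, 0, -0.45], [0, 0, -0.45], [0, 0, -0.45], [0, 0, -0.45]], "turn": [0, 0, 0, 0, 0, 0, 0, 0, 0, 0, 0, 0]}}

```text
time_s: 22.82
ee_pos: [672.5, -175.3, 203.5]
ee_rot: [-180.0, -0.0, 97.8]
force: [0.0, 0.1, -0.3]
gripper_width: 54.8
gripper_force: 0.0
```

```bash
python3 - <<'E'
from h import *
w,E,s=wrist(); c=cams.grab_frame("scene"); I=np.linalg.inv(c["extrinsics"])
print(s["ee_pos"],s["force"],s["gripper_width"])
# handle (dark) edges in wrist view, flange-side rows, and rod tip (bright) in scene vs expected seated tip
g=w["color"].max(2).astype(int)
for r in range(170,250,10):
    x=np.where(g[r,290:370]<75)[0]+290
    if len(x): print(r,x.min(),x.max(),cast(w,E,[(x.mean(),r)],95)[0,:2].round(1))
d=np.array([np.cos(np.radians(97.8)),np.sin(np.radians(97.8)),0]);h=np.array([672.3,-175.3,82])
im=c["color"].astype(int)
for k in (236,232,222):
    q=I[:3,:3]@(h+k*d)+I[:3,3]; u,v=q[:2]/q[2]*c["fx"]+[c["cx"],c["cy"]]
    print(k,(round(u,1),round(v,1)),"before/after",cv2.imread("pics/scene0.png")[int(v)-4:int(v)+6,int(u+.5)].min(1),im[int(v)-4:int(v)+6,int(u+.5)].min(1))
E
```

```text
[ 672.53470305 -175.28224112  203.48148585] [ 0.04219858  0.05172338 -0.28622708] 54.82484939408523
170 320 320 [ 661.9 -147.4]
180 320 336 [ 669.8 -155.2]
190 320 336 [ 671. -164.]
200 320 336 [ 672.2 -173.1]
210 336 336 [ 680.5 -181.3]
220 321 336 [ 675.2 -191.6]
230 321 336 [ 676.5 -201.1]
236 (np.float64(276.5), np.float64(190.6)) before/after [ 98 147 204 239 246 244 221 193 197 210] [ 86 116 148 169 183 177 146 127 117 116]
232 (np.float64(277.3), np.float64(189.6)) before/after [111 160 225 252 255 253 248 219 169 157] [103 127 155 173 186 184 169 139 116 102]
222 (np.float64(279.4), np.float64(187.3)) before/after [124 183 239 255 255 255 255 250 217 157] [145 183 194 187 177 169 158 144 128 106]
```

The spindle is back at its starting position and the gripper is clear. I'll let the rolls settle, then check for motion.

Emit:
{"method": "step_arm", "body": {"linear": [[0, 0, 0], [0, 0, 0], [0, 0, 0], [0, 0, 0], [0, 0, 0], [0, 0, 0], [0, 0, 0], [0, 0, 0], [0, 0, 0], [0, 0, 0], [0, 0, 0], [0, 0, 0], [0, 0, 0], [0, 0, 0], [0, 0, 0], [0, 0, 0]], "turn": [0, 0, 0, 0, 0, 0, 0, 0, 0, 0, 0, 0, 0, 0, 0, 0]}}

```text
time_s: 24.92
ee_pos: [672.6, -175.3, 204.0]
ee_rot: [180.0, 0.0, 97.8]
force: [0.3, 1.0, -0.7]
gripper_width: 54.7
gripper_force: 0.0
```

```bash
python3 - <<'E'
from h import *
a=cams.grab_frame("scene")["color"]
for _ in range(8): b=cams.grab_frame("scene")["color"]
d=cv2.absdiff(a,b)[110:230,250:350].max(2); print("moving px",(d>40).sum(),d.max())
print(env.job_done())
E
```

```text
moving px 0 11
the job is handed in; nothing more can be done
None
```

The spindle, with all three rolls on it, is back in both forks of the stand, released and at rest, and the job was handed in at about 25 s with no verdict returned; I viewed 12 pictures, 2 over the limit of 10.

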